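# Nip the setting gauge in the fabric thickness press and hold the lever

### The job

Set up the zero check of the fabric thickness press: stand the setting gauge with the long, thin blade on the press's bed plate, its blade slid squarely and centrally between the anvil and the raised foot and its grip block fully home against the anvil's front face, and let go of it. Then take the sprung lever on the press's right side by its ball and pull it forward all the way to its stop, so that the foot nips the blade, and hold it there for the dial to be set: finish while still holding the lever at its stop, do not let go. Leave the other gauge and everything else on the bench where it is.

Things in the scene. Friction and masses are not known exactly. Their poses are not given: they have to be found in the camera images.
- press: Cream hand-lever press, fixed. Origin on the bench under its foot's axis; front faces -x, y left, z up. mm: bed plate x -100..150, y -100..100, top z 20; anvil (steel block on it) x -60..60, y -55..55, top z 50, front face x -60; head over it x -22..125, y -40..40, z 118..190, ram through it to z 230; on the head's left dial and spring housing to y 102, z 200; lever on its right.
- mouth (a point): Point on the press at the middle of the upper front edge of the anvil (press frame -60, 0, 50 mm); axes as the press's. The blade goes in here along +x.
- foot: Presser foot, a steel disc 64 mm across, 12 mm thick, origin at the centre of its underside on the press's axis. Lever at rest: 16 mm above the anvil; it comes down 13.3 mm per rad of lever, 14 mm in all. Sprung in the ram: it meets the 5 mm blade at about 0.83 rad of lever and nips it with about 11 N at the lever's stop.
- lever (a joint): Hand lever's angle, rad: 0 at rest, held by its return spring leaning 0.40 backwards (press +x) from upright; grows as the ball is pulled forward (press -x), to the hard stop at 1.05 (0.65 forward of upright). Hinge axis: along the press's y through x 22.3, z 145 mm. Force at the ball: about 3 N at rest, 8 N at the stop; let go, it swings back.
- ball (a point): Centre of the black ball, 30 mm diameter, at the lever's end, 140 mm from the hinge axis, at y = -85 mm in the press frame. At rest it is at press x 77, z 274 mm; upright at x 22, z 285 mm; at the stop at x -62, z 256 mm. Room for fingers on both its sides; the steel rod below it is 12 mm thick.
- handle: The lever's arm: the 12 mm rod with the ball; origin on the hinge axis, its z axis along the rod to the ball.
- gauge: Long gauge, to use, 0.3 to 0.5 kg: upright dark grip block 40 (x) by 24 (y) by 70 mm high; bright blade 28 wide, 5 thick, 70 mm out of its front (+x) face, underside 30 mm above the block's. Origin: centre of the block's underside, x along the blade; mass centre at x 7, z 34. Stands by itself. Home: block on the bed plate against the anvil, blade on the anvil; origin at press -80, 0, 20 mm.
- shoulder (a point): Point on the long gauge where the blade's underside leaves the block: in the gauge frame 20, 0, 30 mm. It meets mouth when the gauge is home.
- gauge_short: The other gauge, to be left alone: the same block, but the blade is only 32 mm long, 20 mm wide and 14 mm thick. Origin as for the long gauge.
- bottle: White bottle with a cap, 68 mm diameter, 190 mm high, to be left alone; origin at the centre of its underside.
- cup: Flanged aluminium cup, 92 mm diameter, 46 mm high, to be left alone; origin at the centre of its underside.
- cutter: Round sample cutter, 116 mm diameter, 108 mm high with a knob, to be left alone; origin at the centre of its underside.
- driver: Screwdriver, 150 mm long, lying on the bench to the right, to be left alone; origin under its middle.
- spare_ring: Flat steel ring, 86 mm diameter, 8 mm high, lying on the bench, to be left alone; origin at the centre of its underside.

How it is judged:
On the way:
1. the long gauge stands home in the press, let go, with the lever still at rest (x of shoulder in the frame of mouth above -0.004 m and y of shoulder in the frame of mouth between -0.01 and 0.01 m and z of shoulder in the frame of mouth below 0.003 m and angle between the x axis of gauge and the x axis of press, either way round below 0.12 rad and angle between gauge's own z axis and vertical below 0.08 rad and contact force between each of the arm, the fingers and gauge below 0.1 N and value of joint lever below 0.15 rad), for 0.2 s.
At the end, for the whole second after the job is handed in: Fingers still hold the lever by ball or rod (2 N or more) within 0.06 rad of its stop; the foot nips the long gauge's blade with over 3 N; the gauge stands upright and untouched, its block within 5 mm of the anvil face, 12 mm of the middle and 0.13 rad of square (value of joint lever above 0.99 rad and contact force between the fingers and handle above 2 N and contact force between foot and gauge above 3 N and x of shoulder in the frame of mouth above -0.005 m and y of shoulder in the frame of mouth between -0.012 and 0.012 m and z of shoulder in the frame of mouth below 0.003 m and angle between the x axis of gauge and the x axis of press, either way round below 0.13 rad and angle between gauge's own z axis and vertical below 0.08 rad and contact force between each of the arm, the fingers and gauge below 0.1 N); the arm keeps its last pose, push and grip.
It fails at once if another thing on the bench is displaced by more than 30 mm (distance of any of gauge_short, bottle, cup, cutter, driver, spare_ring from where it was at the start of the episode above 0.03 m).
It also fails if it takes over 58 s, if anything falls off the work surface, if the arm or the gripper's body presses on something with over 40 N, if the wrist force passes 120 N, or if a joint passes its speed limit or range.

### The arm

A 6-joint arm with a two-finger parallel gripper is mounted at the origin on the work surface. World frame = base frame: x ahead of the robot, y to its left, z up, the work surface at z = 0. Lengths are in m, angles in rad, forces in N, time in s.
With the tool pointing down it reaches from about 0.25 to 0.775 m from the base axis. Payload 8.9 kg.
Tool frame: the origin (TCP) lies between the finger pads; the fingertips stand 11 mm ahead of it and the grasp point (between the pads) lies 8 mm behind it; z points along the fingers, y is the line along which they close (so a half turn about z gives the same grasp; the last joint's range is limited). The gripper opens to 85 mm and grips with 20 to 120 N. Pads are 22 mm wide; open, the fingers measure 114 mm over their backs; the gripper's body (76 mm by 85 mm) begins 54 mm behind the grasp point. The pads swing forward as they close: fully open they stand 13 mm farther back than shut.
Start: joints at [0.968, 0.291, -0.153, 1.127, 0, 1.431], TCP at [0.235, 0.47, 0.216] pointing down, gripper open.
Joint ranges: [-2.52, 2.52], [-0.91, 1.74], [-1.3, 1.37], [-1.96, 2.02], [-1.52, 1.47], [-3.14, 3.14]. Speed limits (rad/s): [2.22, 2.22, 2.79, 3.14, 3.14, 3.14].

### API

Orientations are given as [roll, pitch, yaw] about the fixed x, y, z axes, in that order (R = Rz(yaw) Ry(pitch) Rx(roll)).
In Python, from rig import sense, camera, camera_model, close_job gives the robot as it stands.
- The arm moves only by the tool play_rows, never from a script. Its argument "deltas" is a list of rows, each a list of 6 numbers: the shift along the tool's x, y, z as a fraction of full scale, then the turn, a rotation vector about the tool's x, y, z as a fraction of full scale. A call has 1 to 20 rows; each row shifts and turns the commanded pose from where the row before left it, along the tool's axes as they then stand; what a row does not reach is not made up. Full scale, the value 1, is 0.4 m for a shift and 5 degrees for a turn. A row lasts 1/12 s, in which the tool goes at most 41.7 mm and 7.16 degrees, less where a joint would pass 70% of its speed; a pose out of reach is approached as far as the arm can. A call with a number of a shift or a turn outside -1 to 1 is refused whole. A call with a gripper value outside its range is refused whole. "jaw" is the finger opening in mm, from 0 to 85.4, set as the call begins (left out, the last holds). The fingers move at their own pace and stop on an object; the grip force is fixed at half the most. Time passes only in rows, so rows that do not move let the fingers close. It gives the time, the measured TCP pose, the force, the opening and the grip force at its end, in the units of the state.
- sense(): the state, without advancing time (a new reading comes with each control period).
- camera(name): name is "scene" or "side" or "wrist"; returns the picture (400x640x3 uint8, red, green, blue); there is no depth.
- camera_model(name): a dict with "camera_matrix" (3x3 intrinsics, pixels), "R" (3x3) and "t" (3): a world point X has camera coordinates R X + t; the wrist camera has in their place "T_tool_cam" (4x4, takes a point from camera to tool coordinates, whose origin is the TCP and whose axes are the flange's). Camera axes: x right, y down, z forward; pixel columns grow to the right and rows downward; lengths in m; the calibration is good to about 2 mm. A picture is of the moment at which its call begins: read the wrist's pose just before it. camera_model takes no time and is no camera call.
- close_job(): hands the job in; it is judged then, once.
The state is a dict: "time_s": time; "qpos": joint angles; "qvel": joint speeds; "joint_torque": joint torques, N m; "tcp_pos": TCP position; "tcp_rot": TCP orientation; "ft_force": force on the tool from outside, world axes, zero at the start; "torque": the same for the moment, N m; "finger_gap": finger opening in m; "grasp_force": force on a finger pad.
Only numpy, scipy, OpenCV 4.12 (cv2) and the standard library are available. Lean on these libraries where they do the work, as an engineer would, in place of code of your own. Each camera call takes 0.05 s, during which the arm holds its last target. There are 200 camera calls.

## Working session

There is one attempt and no reset: what is moved stays moved. The work goes in short steps, Python scripts to look and compute and a tool call to move; the robot and the scene stay as the last step left them, time stands still between calls to the robot, and variables do not carry over. Pictures are saved under pics/ and viewed, at most 10 in all, crops included, and the job is handed in when it is done.

Besides the shell and the picture viewer there is one more tool, called as name([rows], argument=value, ...), one row to a line, values as JSON. play_rows: Moves the arm, as the interface text tells. Shift numbers are shares of 0.4 m and turn numbers shares of 5 degrees, none past 1 either way. Its arguments: {"type":"object","properties":{"deltas":{"type":"array","items":{"type":"array","items":{"type":"number"}}},"jaw":{"type":"number"}},"required":["deltas"]}

```bash
ls; mkdir -p pics; python3 - <<'E'
from rig import *
import cv2,numpy as np
for n in ("scene","side","wrist"):
    cv2.imwrite(f"pics/{n}0.png",camera(n)[:,:,::-1]); m=camera_model(n)
    print(n,{k:np.round(v,4).tolist() for k,v in m.items()})
s=sense(); print({k:np.round(v,3).tolist() for k,v in s.items()})
E
```

```text
pics
scene {'camera_matrix': [[384.9477, 0.0, 315.3986], [0.0, 384.9477, 198.672], [0.0, 0.0, 1.0]], 'R': [[0.4777, 0.8783, -0.0204], [0.5487, -0.3164, -0.7738], [-0.6861, 0.3585, -0.6331]], 't': [-0.2449, -0.1564, 1.7555]}
side {'camera_matrix': [[406.8225, 0.0, 315.9385], [0.0, 406.8225, 196.8681], [0.0, 0.0, 1.0]], 'R': [[0.9998, -0.0137, 0.0108], [-0.0039, -0.7798, -0.626], [0.017, 0.6259, -0.7797]], 't': [-0.5094, 0.1056, 1.2674]}
wrist {'camera_matrix': [[281.1332, 0.0, 318.8267], [0.0, 281.1332, 196.9907], [0.0, 0.0, 1.0]], 'T_tool_cam': [[-0.0002, -0.9503, -0.3114, 0.0793], [1.0, 0.0006, -0.0025, -0.0006], [0.0025, -0.3114, 0.9503, -0.1572], [0.0, 0.0, 0.0, 1.0]]}
{'time_s': 0.15, 'qpos': [0.968, 0.291, -0.154, 1.127, -0.0, 1.431], 'qvel': [-0.001, -0.002, 0.002, -0.001, -0.001, 0.002], 'joint_torque': [0.002, -53.737, 33.152, 0.011, -0.0, 0.0], 'tcp_pos': [0.235, 0.469, 0.216], 'tcp_rot': [-3.141, -0.0, 2.678], 'ft_force': [0.846, -0.014, 0.65], 'torque': [-0.007, -0.043, -0.003], 'grasp_force': 0.0, 'finger_gap': 0.086}
```

View pics/scene0.png

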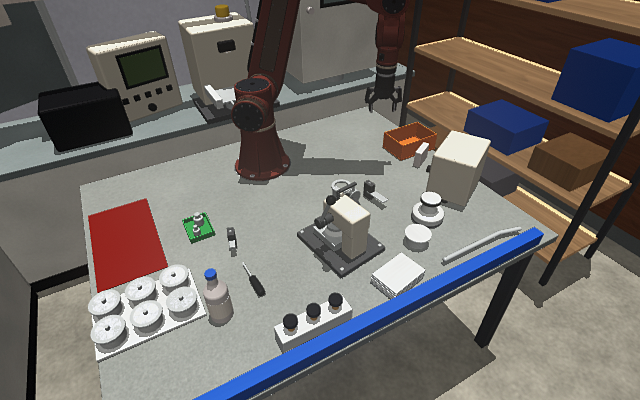

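View pics/side0.png

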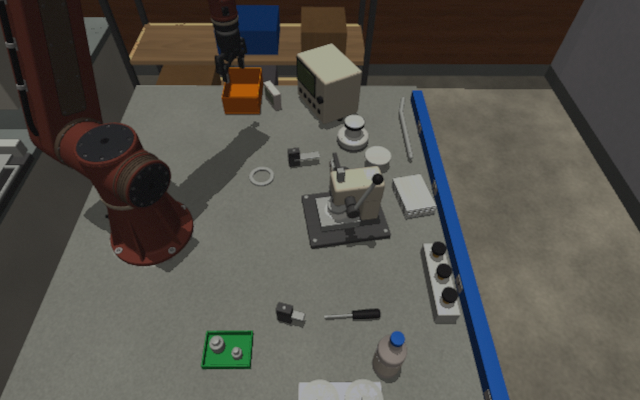

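The side view shows the long gauge near (295,157) with its blade to (320,158), the short gauge at (286,313), and the press bed spanning about (303–390, 185–243). I'll enlarge both views for corner picking.

```bash
python3 - <<'E'
import cv2,numpy as np
a=cv2.imread("pics/side0.png")[140:250,275:395]; b=cv2.imread("pics/scene0.png")[172:276,290:395]
A=cv2.resize(a,None,fx=5,fy=5,interpolation=cv2.INTER_CUBIC);B=cv2.resize(b,None,fx=5,fy=5,interpolation=cv2.INTER_CUBIC)
cv2.imwrite("pics/c1.png",A);cv2.imwrite("pics/c2.png",B)
E
```

```text
(no output)
```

View pics/c1.png

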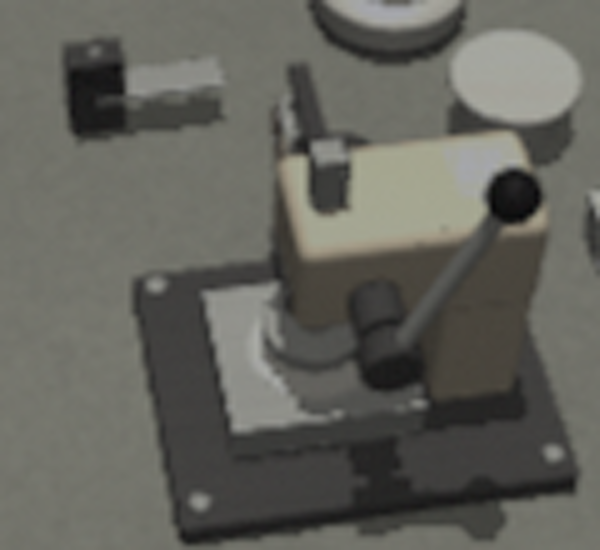

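View pics/c2.png

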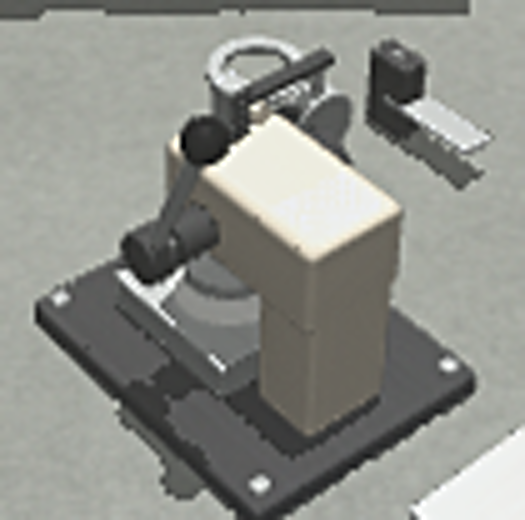

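The side crop gives the bed's front corners at (135,275) and (182,530), rear right (575,485), anvil top front corners (203,290) and (232,432), and ball (514,194). The gauge top is around (65–124, 40–66), with the blade tip at (222,58–88). The scene crop shows the ball at (206,138) and bed corners (35,308), (265,520) and (475,375).

```bash
cat >h.py <<'E'
from rig import *
import numpy as np,cv2
from scipy.spatial.transform import Rotation as Ro
def ray(n,px,st=None):
    m=camera_model(n);K=np.array(m["camera_matrix"])
    d=np.linalg.inv(K)@[px[0],px[1],1]
    if n=="wrist":
        T=np.array(m["T_tool_cam"]);R=Ro.from_euler("xyz",st["tcp_rot"]).as_matrix()
        return R@T[:3,3]+st["tcp_pos"],R@T[:3,:3]@d
    R=np.array(m["R"]);return -R.T@np.array(m["t"]),R.T@d
def at(n,px,z,st=None):
    o,d=ray(n,px,st);return (o+d*(z-o[2])/d[2])
def two(rs):
    A=0;b=0
    for o,d in rs:
        d=d/np.linalg.norm(d);P=np.eye(3)-np.outer(d,d);A=A+P;b=b+P@o
    return np.linalg.solve(A,b)
E
python3 - <<'E'
from h import *
np.set_printoptions(precision=4,suppress=True)
f=lambda u,v:((u+.5)/5-.5+275,(v+.5)/5-.5+140)
g=lambda u,v:((u+.5)/5-.5+290,(v+.5)/5-.5+172)
for l,p,z in [("bFL",(135,275),.02),("bFR",(182,530),.02),("bRR",(575,485),.02),("aFL",(203,290),.05),("aFR",(232,432),.05),
 ("gTL",(65,44),.07),("gTR",(121,40),.07),("gBR",(124,64),.07),("gBL",(66,68),.07),("tipL",(222,58),.035),("tipR",(222,88),.035),("rootR",(127,93),.035)]:
    print(l,at("side",f(*p),z))
for l,p,z in [("bFR",(35,308),.02),("bRR",(265,520),.02),("bRL",(475,375),.02),("tip",(492,135),.035),("tipR",(462,153),.035),("gtop",(395,50),.07)]:
    print("sc",l,at("scene",g(*p),z))
print("ball",two([ray("side",f(514,194)),ray("scene",g(206,138))]))
E
```

```text
bFL [0.4638 0.1266 0.02  ]
bFR [ 0.4935 -0.07    0.02  ]
bRR [ 0.7332 -0.0396  0.02  ]
aFL [0.5078 0.0897 0.05  ]
aFR [ 0.5239 -0.0199  0.05  ]
gTL [0.415  0.2913 0.07  ]
gTR [0.4535 0.2952 0.07  ]
gBR [0.4559 0.2718 0.07  ]
gBL [0.4164 0.2681 0.07  ]
tipL [0.5242 0.3126 0.035 ]
tipR [0.5237 0.283  0.035 ]
rootR [0.4572 0.2783 0.035 ]
sc bFR [ 0.4987 -0.0685  0.02  ]
sc bRR [ 0.7434 -0.0266  0.02  ]
sc bRL [0.7068 0.1644 0.02  ]
sc tip [0.5176 0.3186 0.035 ]
sc tipR [0.5237 0.2856 0.035 ]
sc gtop [0.4267 0.2878 0.07  ]
ball [ 0.6641 -0.0263  0.2758]
```

play_rows([
  [0,0,0,0,0,-0.934],
  [0,0,0,0,0,-0.934],
  [0,0,0,0,0,-0.934],
  [0,0,0,0,0,-0.934],
  [0,0,0,0,0,-0.934],
  [0,0,0,0,0,-0.934],
  [0,0,0,0,0,-0.934],
  [-0.0558,-0.0652,0,0,0,0],
  [-0.0558,-0.0652,0,0,0,0],
  [-0.0558,-0.0652,0,0,0,0],
  [-0.0558,-0.0652,0,0,0,0],
  [-0.0558,-0.0652,0,0,0,0],
  [-0.0558,-0.0652,0,0,0,0],
  [-0.0558,-0.0652,0,0,0,0],
  [-0.0558,-0.0652,0,0,0,0],
  [0,0,0,0,0,0],
  [0,0,0,0,0,0],
])

```text
time_s: 1.57
tcp_pos: [0.4355, 0.2798, 0.2156]
tcp_rot: [-3.141, -0.001, -3.038]
ft_force: [-0.7, 0.1, 0.3]
finger_gap: 0.0855
grasp_force: 0.0
```

```bash
python3 - <<'E'
from h import *
s=sense();print(s["tcp_pos"],s["tcp_rot"],s["qpos"])
im=camera("wrist")[:,:,::-1];cv2.imwrite("pics/w1.png",im)
E
```

```text
[0.43551734 0.27980758 0.2156441 ] [-3.14140861e+00 -6.45042111e-04 -3.03803284e+00] [ 4.29746482e-01  2.77547409e-01 -1.72552393e-01  1.12136653e+00
  3.23496678e-05  3.26186601e-01]
```

View pics/w1.png

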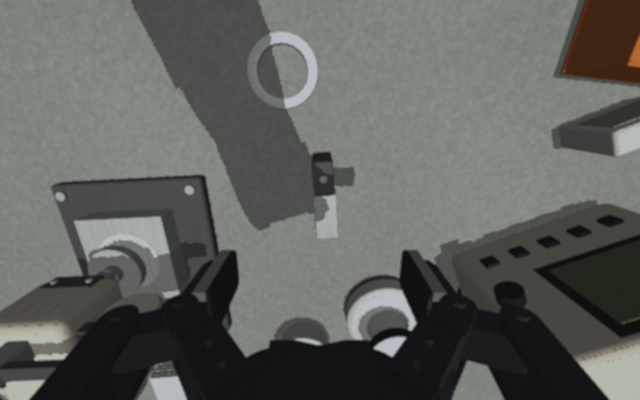

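The wrist view shows the long gauge: block around (323,175), blade down to (326,238). The press bed corners are (53,185) and (205,177), and the anvil top is upper left of (75–185, 215–295). One zoom for corners.

```bash
python3 - <<'E'
import cv2
i=cv2.imread("pics/w1.png")
a=cv2.resize(i[145:245,300:350],None,fx=6,fy=6,interpolation=cv2.INTER_CUBIC)
b=cv2.resize(i[165:315,45:215],None,fx=2.9,fy=4,interpolation=cv2.INTER_CUBIC)
cv2.imwrite("pics/c3.png",cv2.convertScaleAbs(cv2.hconcat([a,b]),alpha=1.4))
E
```

```text
(no output)
```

View pics/c3.png

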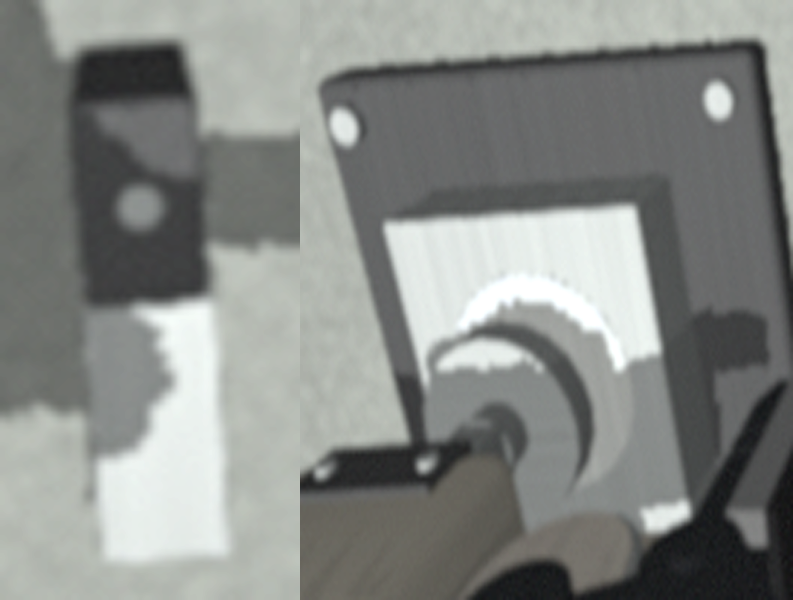

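The crop shows block top corners (73,100), (193,97), (212,297), (86,303), the blade tip at (103,560)–(230,553), and the anvil top front corners at (384,223) and (638,206).

```bash
python3 - <<'E'
from h import *
np.set_printoptions(precision=4,suppress=True)
s=sense()
f=lambda u,v:((u+.5)/6-.5+300,(v+.5)/6-.5+145)
g=lambda u,v:((u-300+.5)/2.9-.5+45,(v+.5)/4-.5+165)
c=[at("wrist",f(*p),.07,s) for p in [(73,100),(193,97),(212,297),(86,303)]];print(np.array(c),np.mean(c,0))
t=[at("wrist",f(*p),.035,s) for p in [(103,560),(230,553)]];print(np.array(t))
d=np.mean(t,0)-np.mean(c,0);print("gyaw",np.arctan2(d[1],d[0]),np.hypot(*d[:2]))
for l,p,z in [("aFR",(384,223),.05),("aFL",(638,206),.05),("aRL?",(690,520),.05),("bFR",(325,100),.02),("bFL",(757,62),.02)]:print(l,at("wrist",g(*p),z,s))
E
```

```text
[[0.4138 0.2692 0.07  ]
 [0.411  0.2908 0.07  ]
 [0.4483 0.2989 0.07  ]
 [0.452  0.2754 0.07  ]] [0.4313 0.2836 0.07  ]
[[0.5221 0.2855 0.035 ]
 [0.5174 0.3132 0.035 ]]
gyaw 0.1768266128921228 0.08987645037022453
aFR [ 0.5227 -0.0183  0.05  ]
aFL [0.5054 0.0906 0.05  ]
aRL? [0.6194 0.1071 0.05  ]
bFR [ 0.4965 -0.0647  0.02  ]
bFL [0.4629 0.1301 0.02  ]
```

play_rows([
  [0,0,0,0,0,-0.71],
  [0.0057,0.0116,0.05,0,0,0],
  [0,0,0.08,0,0,0],
  [0,0,0.08,0,0,0],
  [0,0,0.08,0,0,0],
  [0,0,0.08,0,0,0],
  [0,0,0.0565,0,0,0],
  [0,0,0,0,0,0],
  [0,0,0,0,0,0],
])

```text
time_s: 2.37
tcp_pos: [0.43, 0.2857, 0.045]
tcp_rot: [-3.141, -0.002, -2.971]
ft_force: [-0.0, 0.3, 0.8]
finger_gap: 0.0855
grasp_force: 0.0
```

play_rows([
  [0,0,0,0,0,0],
  [0,0,0,0,0,0],
  [0,0,0,0,0,0],
  [0,0,0,0,0,0],
  [0,0,0,0,0,0],
  [0,0,0,0,0,0],
  [0,0,0,0,0,0],
  [0,0,0,0,0,0],
  [0,0,0,0,0,0],
  [0,0,0,0,0,0],
], jaw=10)

```text
time_s: 3.2
tcp_pos: [0.4322, 0.2854, 0.0464]
tcp_rot: [3.141, 0.001, -2.973]
ft_force: [-1.5, -1.5, 8.6]
finger_gap: 0.0219
grasp_force: 58.7
```

play_rows([
  [0,0,-0.075,0,0,0],
  [0,0,-0.075,0,0,0],
  [0.055,0,0,0,0,0.15],
  [0.056,-0.05,0,0,0,0],
  [0.056,-0.08,0,0,0,0],
  [0,-0.1,0,0,0,0],
  [0,-0.1,0,0,0,0],
  [0,-0.1,0,0,0,0],
  [0,-0.1,0,0,0,0],
  [0,-0.08,0,0,0,0],
  [0,-0.0385,0,0,0,0],
  [0,0,0.04,0,0,0],
  [0,0,0.0425,0,0,0],
  [0,0,0,0,0,0],
  [0,0,0,0,0,0],
  [0,0,0,0,0,0],
])

```text
time_s: 4.53
tcp_pos: [0.4059, 0.0186, 0.0729]
tcp_rot: [3.142, -0.0, -2.986]
ft_force: [0.2, -0.2, -3.6]
finger_gap: 0.022
grasp_force: 61.3
```

```bash
python3 - <<'E'
from h import *
s=sense();print(s["tcp_pos"],s["tcp_rot"],s["ft_force"],s["grasp_force"])
im=camera("wrist")[:,:,::-1];cv2.imwrite("pics/w2.png",im)
E
```

```text
[0.40587192 0.01855175 0.07292202] [ 3.14156403e+00 -8.96257803e-05 -2.98561261e+00] [ 0.17158154 -0.16405205 -3.64317516] 61.289330928279924
```

View pics/w2.png

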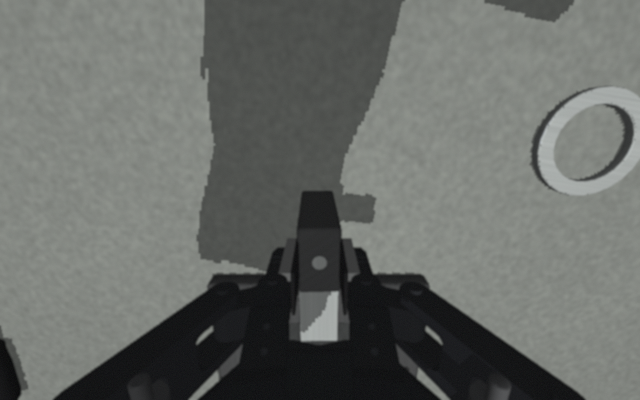

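The wrist view shows the gauge square in the fingers; the press is hidden. I'll check tip against anvil in the side view.

```bash
python3 - <<'E'
from h import *
im=camera("side")[:,:,::-1];cv2.imwrite("pics/s2.png",im)
cv2.imwrite("pics/c4.png",cv2.resize(cv2.convertScaleAbs(im[150:250,250:370],alpha=1.4),None,fx=6,fy=6,interpolation=cv2.INTER_CUBIC))
E
```

```text
(no output)
```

View pics/c4.png

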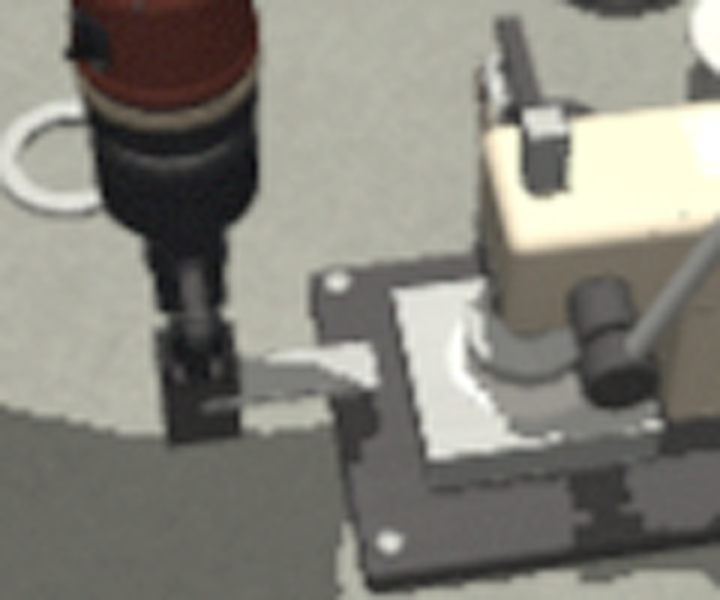

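The blade tip corners are about (372,342) and (379,386); the anvil front corners are (393,290) and (428,462).

```bash
python3 - <<'E'
from h import *
f=lambda u,v:((u+.5)/6-.5+250,(v+.5)/6-.5+150)
P=lambda p,z:at("side",f(*p),z)[:2]
a=P((393,290),.05);b=P((428,462),.05);m=(a+b)/2;y=(a-b)/np.linalg.norm(a-b);x=np.array([y[1],-y[0]])
print("yaw",np.arctan2(x[1],x[0]),"w",np.linalg.norm(a-b),m)
for p in [(372,342),(379,386)]:
    q=P(p,.061);print(q,(q-m)@x,(q-m)@y)
E
```

```text
yaw 0.1454639930435454 w 0.11159887286530501 [0.5154968  0.03321599]
[0.49596093 0.04543755] -0.017558013156911505 0.014924242788424706
[0.49931701 0.0173127 ] -0.018314116108912152 -0.013390048277982593
```

play_rows([
  [0,0,0.005,0,0,0],
  [-0.04,0,0,0,0,0],
  [-0.04,0,0,0,0,0],
  [-0.04,0,0,0,0,0],
  [-0.04,0,0,0,0,0],
  [-0.04,0,0,0,0,0],
  [0,0,0,0,0,0],
  [0,0,0,0,0,0],
])

```text
time_s: 5.3
tcp_pos: [0.4854, 0.031, 0.0705]
tcp_rot: [-3.141, 0.0, -2.985]
ft_force: [-0.3, -0.6, -4.2]
finger_gap: 0.0216
grasp_force: 61.4
```

Free of contact so far. Advancing slowly to touch.

play_rows([
  [-0.005,0,0,0,0,0],
  [-0.005,0,0,0,0,0],
  [-0.005,0,0,0,0,0],
  [-0.005,0,0,0,0,0],
  [0,0,0,0,0,0],
  [0,0,0,0,0,0],
])

```text
time_s: 5.8
tcp_pos: [0.4928, 0.032, 0.0705]
tcp_rot: [-3.142, 0.0, -2.986]
ft_force: [-0.5, 0.8, -3.5]
finger_gap: 0.0221
grasp_force: 61.4
```

play_rows([
  [-0.0025,0,0,0,0,0],
  [-0.0025,0,0,0,0,0],
  [0,0,0,0,0,0],
  [0,0,0,0,0,0],
])

```text
time_s: 6.13
tcp_pos: [0.4944, 0.0323, 0.0703]
tcp_rot: [3.142, -0.001, -2.986]
ft_force: [-1.8, -1.1, -4.2]
finger_gap: 0.0217
grasp_force: 61.4
```

play_rows([
  [-0.0025,0,0.004,0,0,0],
  [-0.0025,0,0.003,0,0,0],
  [0,0,0,0,0,0],
  [0,0,0,0,0,0],
])

```text
time_s: 6.47
tcp_pos: [0.4943, 0.0325, 0.067]
tcp_rot: [3.142, -0.005, -2.986]
ft_force: [-10.3, -2.0, 1.4]
finger_gap: 0.0218
grasp_force: 62.0
```

play_rows([
  [-0.0025,0,0.0025,0,0,0],
  [-0.0025,0,0.0025,0,0,0],
  [0,0,0,0,0,0],
  [0,0,0,0,0,0],
])

```text
time_s: 6.8
tcp_pos: [0.494, 0.0324, 0.0663]
tcp_rot: [-3.141, -0.008, -2.986]
ft_force: [-24.0, -4.5, 31.3]
finger_gap: 0.0222
grasp_force: 65.5
```

Contact with the anvil face and the bed. Easing the push, then releasing.

play_rows([
  [0.004,0,-0.004,0,0,0],
  [0,0,0,0,0,0],
  [0,0,0,0,0,0],
])

```text
time_s: 7.05
tcp_pos: [0.4942, 0.0324, 0.067]
tcp_rot: [-3.142, -0.005, -2.986]
ft_force: [-12.8, -1.4, 7.3]
finger_gap: 0.0216
grasp_force: 62.6
```

play_rows([
  [0,0,0,0,0,0],
  [0,0,0,0,0,0],
  [0,0,0,0,0,0],
  [0,0,0,0,0,0],
  [0,0,0,0,0,0],
  [0,0,0,0,0,0],
  [0,0,0,0,0,0],
], jaw=60)

```text
time_s: 7.63
tcp_pos: [0.4973, 0.0328, 0.0672]
tcp_rot: [-3.142, 0.0, -2.986]
ft_force: [-1.0, 0.1, -0.2]
finger_gap: 0.0605
grasp_force: 0.0
```

```bash
python3 - <<'E'
from h import *
im=camera("side")[:,:,::-1]
cv2.imwrite("pics/c5.png",cv2.resize(cv2.convertScaleAbs(im[150:250,270:390],alpha=1.4),None,fx=6,fy=6,interpolation=cv2.INTER_CUBIC))
E
```

```text
(no output)
```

View pics/c5.png

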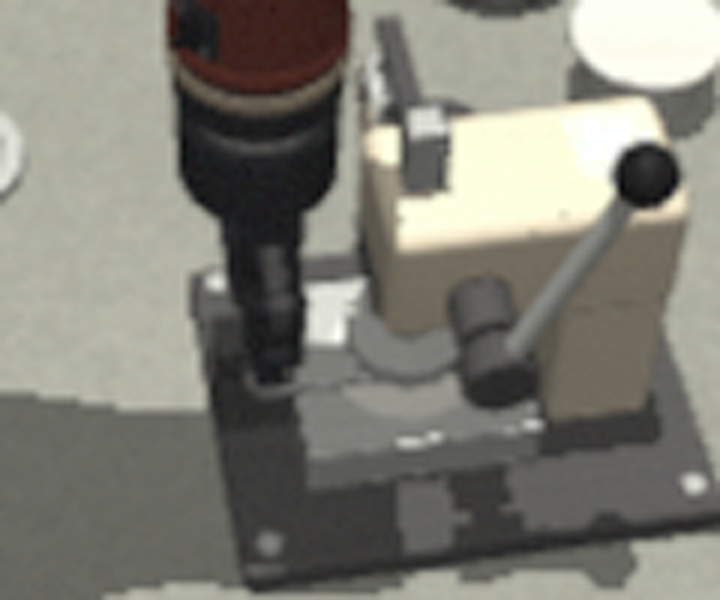

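The gauge stands home: block against the anvil, blade under the foot, lever at rest, fingers clear. I'll now go up, then over the ball.

play_rows([
  [0,0,0,0,0,0],
  [0,0,-0.05,0,0,0],
  [0,0,-0.1,0,0,0],
  [0.075,0,-0.06,0,0,0],
  [0.075,0,-0.06,0,0,0],
  [0,0,-0.1,0,0,0],
  [0,0,-0.1,0,0,0],
  [0,0,-0.1,0,0,0],
  [0,0,-0.1,0,0,0],
  [0,0,-0.1,0,0,0],
  [0,0,-0.04,0,0,0],
  [0,0,0,0,0,0],
], jaw=85)

```text
time_s: 8.68
tcp_pos: [0.4393, 0.0233, 0.3952]
tcp_rot: [-3.14, 0.006, -2.986]
ft_force: [-0.7, 0.2, -0.3]
finger_gap: 0.085
grasp_force: 0.0
```

play_rows([
  [-0.06,-0.025,0,0,0,0],
  [-0.08,-0.035,0,0,0,0],
  [-0.08,-0.035,0,0,0,0],
  [-0.08,-0.035,0,0,0,0],
  [-0.08,-0.035,0,0,0,0],
  [-0.08,-0.035,0,0,0,0],
  [-0.078,-0.013,0,0,0,0],
  [0,0,0,0,0,0],
  [0,0,0,0,0,0],
])

```text
time_s: 9.43
tcp_pos: [0.6648, -0.0277, 0.3871]
tcp_rot: [3.14, -0.005, -2.986]
ft_force: [-1.6, 0.6, -0.2]
finger_gap: 0.0852
grasp_force: 0.0
```

```bash
python3 - <<'E'
from h import *
s=sense();print(s["tcp_pos"],s["tcp_rot"],s["qpos"])
im=camera("wrist")[:,:,::-1]
cv2.imwrite("pics/w3.png",cv2.convertScaleAbs(im,alpha=1.3))
E
```

```text
[ 0.66481015 -0.02767205  0.38709978] [ 3.14007304 -0.00460019 -2.98612416] [-1.51411102e-01  6.22572456e-01  8.18669732e-01  1.77173793e+00
  5.89735779e-05 -3.06876241e-01]
```

View pics/w3.png

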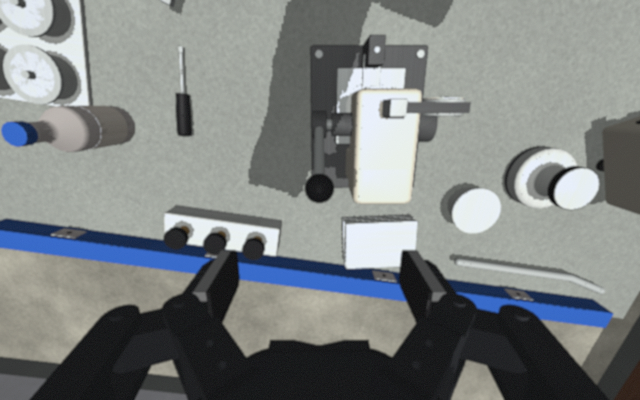

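The ball is at (319,187), centred between the fingers, and the gauge is at (375,50) in the press.

```bash
python3 - <<'E'
from h import *
s=sense();print(at("wrist",(319,187),.275,s))
E
```

```text
[ 0.66147772 -0.02885288  0.275     ]
```

play_rows([
  [0.005,0,0.08,0,0,0],
  [0,0,0.08,0,0,0],
  [0,0,0.08,0,0,0],
  [0,0,0.06,0,0,0],
  [0,0,0,0,0,0],
  [0,0,0,0,0,0],
])

```text
time_s: 9.98
tcp_pos: [0.6595, -0.0273, 0.2723]
tcp_rot: [3.141, -0.001, -2.986]
ft_force: [0.2, -0.1, 1.4]
finger_gap: 0.0849
grasp_force: 0.0
```

play_rows([
  [0,0,0,0,0,0],
  [0,0,0,0,0,0],
  [0,0,0,0,0,0],
  [0,0,0,0,0,0],
  [0,0,0,0,0,0],
  [0,0,0,0,0,0],
  [0,0,0,0,0,0],
  [0,0,0,0,0,0],
], jaw=10)

```text
time_s: 10.65
tcp_pos: [0.6618, -0.0279, 0.2723]
tcp_rot: [-3.141, 0.002, -2.986]
ft_force: [-2.2, 0.5, 7.1]
finger_gap: 0.0103
grasp_force: 4.4
```

The jaw reached 10 mm, so the ball isn't between the pads as meant. I'll open, rise, and measure the ball again.

play_rows([
  [0,0,0,0,0,0],
  [0,0,0,0,0,0],
  [0,0,0,0,0,0],
  [0,0,0,0,0,0],
  [0,0,0,0,0,0],
  [0,0,0,0,0,0],
  [0,0,-0.08,0,0,0],
  [0,0,-0.08,0,0,0],
  [0,0,-0.08,0,0,0],
  [0,0,-0.06,0,0,0],
  [0,0,0,0,0,0],
  [0,0,0,0,0,0],
], jaw=85)

```text
time_s: 11.65
tcp_pos: [0.6622, -0.0278, 0.3925]
tcp_rot: [-3.141, 0.003, -2.986]
ft_force: [1.2, -0.1, 0.3]
finger_gap: 0.0853
grasp_force: 0.0
```

```bash
python3 - <<'E'
from h import *
s=sense();print(s["tcp_pos"],s["tcp_rot"])
def blob(n,box,thr):
    im=camera(n)[:,:,::-1];cv2.imwrite(f"pics/{n}_b.png",im)
    x0,y0,x1,y1=box;m=(im[y0:y1,x0:x1].max(2)<thr).astype(np.uint8)
    N,_,st,c=cv2.connectedComponentsWithStats(m)
    for k in range(1,N):
        if st[k,4]>25: print(n,st[k]+[x0,y0,0,0,0],c[k]+[x0,y0])
blob("wrist",(290,160,350,215),35)
blob("side",(355,160,400,200),30)
blob("scene",(315,180,345,215),40)
w=cv2.imread("pics/w3.png")
# ball size in the earlier wrist picture: 30 mm at what depth?
r=[at("wrist",(319,187),z,s) for z in (.25,.275,.30)];print(np.round(r,4))
E
```

```text
[ 0.66224883 -0.02782587  0.39246519] [-3.14067955e+00  2.85624986e-03 -2.98594002e+00]
wrist [306 175  27  27 549] [319.13479053 187.68123862]
side [373 175  10   9  74] [377.2972973  178.90540541]
scene [326 196  10   9  26] [329.76923077 201.23076923]
[[ 0.6691 -0.0282  0.25  ]
 [ 0.662  -0.0293  0.275 ]
 [ 0.6548 -0.0303  0.3   ]]
```

play_rows([
  [-0.006,0,0.08,0,0,0],
  [0,0,0.08,0,0,0],
  [0,0,0.08,0,0,0],
  [0,0,0.06,0,0,0],
  [0,0,0.026,0,0,0],
  [0,0,0,0,0,0],
  [0,0,0,0,0,0],
  [0,0,0,0,0,0],
])

```text
time_s: 12.47
tcp_pos: [0.664, -0.0274, 0.2616]
tcp_rot: [-3.141, 0.001, -2.986]
ft_force: [0.9, -1.2, 0.1]
finger_gap: 0.0848
grasp_force: 0.0
```

play_rows([
  [0,0,0,0,0,0],
  [0,0,0,0,0,0],
  [0,0,0,0,0,0],
  [0,0,0,0,0,0],
  [0,0,0,0,0,0],
], jaw=20)

```text
time_s: 12.88
tcp_pos: [0.6641, -0.0275, 0.2613]
tcp_rot: [-3.141, 0.001, -2.986]
ft_force: [1.9, -0.4, 15.7]
finger_gap: 0.0254
grasp_force: 51.2
```

play_rows([
  [0,0,0,0,0,0],
  [0,0,0,0,0,0],
  [0,0,0,0,0,0],
  [0,0,0,0,0,0],
  [0,0,0,0,0,0],
])

```text
time_s: 13.3
tcp_pos: [0.6641, -0.0275, 0.2616]
tcp_rot: [-3.141, 0.001, -2.986]
ft_force: [0.2, -0.8, 5.8]
finger_gap: 0.0244
grasp_force: 57.9
```

The gap shrinks slowly and the tool is pushed up, so the pads sit on the ball's upper half. I'll open, go 9 mm lower and close again.

play_rows([
  [0,0,0,0,0,0],
  [0,0,0,0,0,0],
  [0,0,0,0,0,0],
  [0,0,0.0225,0,0,0],
  [0,0,0,0,0,0],
  [0,0,0,0,0,0],
], jaw=60)

```text
time_s: 13.8
tcp_pos: [0.6633, -0.0272, 0.2508]
tcp_rot: [3.141, -0.002, -2.986]
ft_force: [0.5, -0.6, 1.9]
finger_gap: 0.0597
grasp_force: 0.0
```

play_rows([
  [0,0,0,0,0,0],
  [0,0,0,0,0,0],
  [0,0,0,0,0,0],
  [0,0,0,0,0,0],
  [0,0,0,0,0,0],
], jaw=18)

```text
time_s: 14.22
tcp_pos: [0.664, -0.0275, 0.2523]
tcp_rot: [-3.141, 0.001, -2.986]
ft_force: [-0.3, -0.6, 3.6]
finger_gap: 0.0269
grasp_force: 58.9
```

play_rows([
  [0,0,0,0,0,0],
  [0,0,0,0,0,0],
  [0,0,0,0,0,0],
  [0,0,0,0,0,0],
  [0,0,0,0,0,0],
])

```text
time_s: 14.63
tcp_pos: [0.664, -0.0275, 0.2523]
tcp_rot: [-3.141, 0.001, -2.986]
ft_force: [-1.2, -1.7, 4.7]
finger_gap: 0.0267
grasp_force: 59.0
```

The ball is held firmly (26.7 mm, stable). Pulling along the arc.

play_rows([
  [0.0287,0,-0.0107,0,0,0],
  [0.0295,0,-0.0081,0,0,0],
  [0.0301,0,-0.0055,0,0,0],
  [0.0305,0,-0.0029,0,0,0],
  [0.0306,0,-0.0002,0,0,0],
  [0.0305,0,0.0025,0,0,0],
  [0.0302,0,0.0051,0,0,0],
  [0.0296,0,0.0078,0,0,0],
  [0,0,0,0,0,0],
])

```text
time_s: 15.38
tcp_pos: [0.5671, -0.0421, 0.2561]
tcp_rot: [3.141, -0.002, -2.986]
ft_force: [1.2, 0.2, 0.8]
finger_gap: 0.0182
grasp_force: 0.0
```

play_rows([
  [0.0288,0,0.0103,0,0,0],
  [0.0278,0,0.0128,0,0,0],
  [0.0266,0,0.0152,0,0,0],
  [0.0252,0,0.0174,0,0,0],
  [0,0,0,0,0,0],
  [0,0,0,0,0,0],
])

```text
time_s: 15.88
tcp_pos: [0.5265, -0.0488, 0.2344]
tcp_rot: [3.141, -0.0, -2.986]
ft_force: [0.4, -0.7, 0.3]
finger_gap: 0.0181
grasp_force: 0.0
```

The ball slipped out and the lever swung back to rest. I'll rise and get a proper three-ray fix on the ball.

play_rows([
  [0,0,-0.08,0,0,0],
  [0,0,-0.1,0,0,0],
  [0,0,-0.1,0,0,0],
  [0,0,-0.1,0,0,0],
  [-0.05,0,0,0,0,0],
  [-0.08,0,0,0,0,0],
  [-0.08,0,0,0,0,0],
  [0,0,0,0,0,0],
  [0,0,0,0,0,0],
  [0,0,0,0,0,0],
], jaw=85)

```text
time_s: 16.72
tcp_pos: [0.6095, -0.0357, 0.3861]
tcp_rot: [3.141, -0.0, -2.986]
ft_force: [0.1, -0.4, 0.8]
finger_gap: 0.0853
grasp_force: 0.0
```

```bash
python3 - <<'E'
from h import *
np.set_printoptions(precision=4,suppress=True)
s=sense();print(s["tcp_pos"],s["tcp_rot"])
def blob(n,box,thr):
    im=camera(n)[:,:,::-1];cv2.imwrite(f"pics/{n}_c.png",im)
    x0,y0,x1,y1=box;m=(im[y0:y1,x0:x1].max(2)<thr).astype(np.uint8)
    m=cv2.morphologyEx(m,cv2.MORPH_OPEN,np.ones((3,3),np.uint8))
    N,_,st,c=cv2.connectedComponentsWithStats(m);out=[]
    for k in range(1,N):
        if st[k,4]>25: print(n,st[k]+[x0,y0,0,0,0],c[k]+[x0,y0]);out.append((st[k,4],c[k]+[x0,y0]))
    return max(out,key=lambda o:o[0])[1]
w=blob("wrist",(270,130,370,270),35)
d=blob("side",(360,165,395,195),30)
R=[ray("wrist",w,s),ray("side",d)]
print("w+side",two(R))
c=g=((206.5)/5-.5+290,138.5/5-.5+172)
print("w+scene",two([R[0],ray("scene",c)]),"all",two(R+[ray("scene",c)]))
# gauge: bright/dark check vs earlier, wrist view of home: nothing else
P=two(R+[ray("scene",c)]);Rt=Ro.from_euler("xyz",s["tcp_rot"]).as_matrix();print("in tool",Rt.T@(P-s["tcp_pos"]))
E
```

```text
[ 0.6095 -0.0357  0.3861] [ 3.1414 -0.0004 -2.9856]
wrist [307 226  24  25 462] [318.3658 237.9978]
side [373 175  10   9  74] [377.2973 178.9054]
w+side [ 0.6635 -0.0291  0.274 ]
w+scene [ 0.6628 -0.0271  0.2762] all [ 0.6634 -0.0277  0.2752]
in tool [-0.0545 -0.0005  0.1109]
```

Ball at (0.6635, −0.028, 0.2745), as before, so friction alone across the pads wasn't enough. I'll turn the gripper 90° so the fingers straddle the ball front and back. Pulling then doesn't rely on friction.

play_rows([
  [0,0,0,0,0,-1],
  [0,0,0,0,0,-1],
  [0,0,0,0,0,-1],
  [0,0,0,0,0,-1],
  [0,0,0,0,0,-1],
  [0,0,0,0,0,-1],
  [0,0,0,0,0,-1],
  [0,0,0,0,0,-1],
  [0,0,0,0,0,-1],
  [0,0,0,0,0,-1],
  [0,0,0,0,0,-1],
  [0,0,0,0,0,-1],
  [0,0,0,0,0,-1],
  [0,0,0,0,0,-1],
  [0,0,0,0,0,-1],
  [0,0,0,0,0,-1],
  [0,0,0,0,0,-1],
  [0,0,0,0,0,-1],
])

```text
time_s: 18.32
tcp_pos: [0.6085, -0.036, 0.3876]
tcp_rot: [-3.14, -0.001, -1.411]
ft_force: [0.3, 0.1, 0.5]
finger_gap: 0.0852
grasp_force: 0.0
```

play_rows([
  [0.0018,-0.0683,0,0,0,0],
  [0,-0.0683,0,0,0,0],
  [0,0,0,0,0,0],
  [0,0,0,0,0,0],
])

```text
time_s: 18.65
tcp_pos: [0.6637, -0.0282, 0.3856]
tcp_rot: [3.141, 0.0, -1.415]
ft_force: [-0.0, -0.2, 0.7]
finger_gap: 0.0846
grasp_force: 0.0
```

play_rows([
  [0,0,0.08,0,0,0],
  [0,0,0.08,0,0,0],
  [0,0,0.08,0,0,0],
  [0,0,0.07,0,0,0],
  [0,0,0,0,0,0],
  [0,0,0,0,0,0],
])

```text
time_s: 19.15
tcp_pos: [0.6616, -0.0282, 0.2633]
tcp_rot: [3.14, 0.0, -1.415]
ft_force: [-0.5, 0.7, 0.3]
finger_gap: 0.0845
grasp_force: 0.0
```

play_rows([
  [0,0,0,0,0,0],
  [0,0,0,0,0,0],
  [0,0,0,0,0,0],
  [0,0,0,0,0,0],
  [0,0,0,0,0,0],
  [0,0,0,0,0,0],
  [0,0,0,0,0,0],
], jaw=10)

```text
time_s: 19.73
tcp_pos: [0.6639, -0.0282, 0.2636]
tcp_rot: [-3.14, -0.001, -1.415]
ft_force: [-0.1, 0.6, 5.4]
finger_gap: 0.0226
grasp_force: 55.6
```

Gripped front and back. Working out the arc with the tool leaning along.

```bash
python3 - <<'E'
from h import *
N=14;p=np.array([0,0,-.011])
th=np.linspace(0,1.06,N+1);al=.75*th/1.06
# tool plane: Y=tool y at start (press -x), Z=down
def pose(t,a):
    ball=np.array([0,-.140*np.sin(.4-t),-.140*np.cos(.4-t)])
    R=Ro.from_rotvec([a,0,0]).as_matrix();return R,ball-R@p
for k in range(N):
    R0,t0=pose(th[k],al[k]);R1,t1=pose(th[k+1],al[k+1])
    d=R0.T@(t1-t0)/.4;print(np.round(d[1:],4),round(np.degrees(al[k+1]-al[k])/5,3))
E
```

```text
[ 0.0233 -0.0094] 0.614
[ 0.0235 -0.0089] 0.614
[ 0.0237 -0.0083] 0.614
[ 0.0239 -0.0078] 0.614
[ 0.024  -0.0072] 0.614
[ 0.0242 -0.0066] 0.614
[ 0.0243 -0.0061] 0.614
[ 0.0245 -0.0055] 0.614
[ 0.0246 -0.0049] 0.614
[ 0.0247 -0.0043] 0.614
[ 0.0248 -0.0038] 0.614
[ 0.0248 -0.0032] 0.614
[ 0.0249 -0.0026] 0.614
[ 0.0249 -0.002 ] 0.614
```

play_rows([
  [0,0.0233,-0.0094,0.614,0,0],
  [0,0.0235,-0.0089,0.614,0,0],
  [0,0.0237,-0.0083,0.614,0,0],
  [0,0,0,0,0,0],
  [0,0,0,0,0,0],
])

```text
time_s: 20.15
tcp_pos: [0.6394, -0.0327, 0.2784]
tcp_rot: [-2.965, -0.003, -1.415]
ft_force: [8.9, 3.6, 21.8]
finger_gap: 0.0102
grasp_force: 9.9
```

play_rows([
  [0,0,-0.015,0,0,0],
  [0,0,0,0,0,0],
  [0,0,0,0,0,0],
])

```text
time_s: 20.4
tcp_pos: [0.6339, -0.0328, 0.2774]
tcp_rot: [-2.981, -0.0, -1.415]
ft_force: [-0.0, 0.1, -0.3]
finger_gap: 0.01
grasp_force: 0.0
```

```bash
python3 - <<'E'
from h import *
s=sense();print(s["tcp_pos"],s["tcp_rot"],s["ft_force"],s["torque"],s["finger_gap"],s["grasp_force"])
# predicted ball pixels for lever angles, and how dark/round each place is
c,sn=np.cos(.15),np.sin(.15);O=np.array([.5745,.045])
for n in("side","scene"):
    im=camera(n);m=camera_model(n);K=np.array(m["camera_matrix"])
    for th in np.arange(0,.6,.1):
        x=.0223+.14*np.sin(.4-th);z=.145+.14*np.cos(.4-th);y=-.085
        X=np.array([O[0]+c*x-sn*y,O[1]+sn*x+c*y,z]);q=K@(np.array(m["R"])@X+m["t"]);u,v=q[:2]/q[2]
        # mid-rod sample too
        x2=.0223+.09*np.sin(.4-th);z2=.145+.09*np.cos(.4-th)
        X2=np.array([O[0]+c*x2-sn*y,O[1]+sn*x2+c*y,z2]);q2=K@(np.array(m["R"])@X2+m["t"]);u2,v2=q2[:2]/q2[2]
        print(n,round(th,1),(round(u),round(v)),im[round(v)-2:round(v)+3,round(u)-2:round(u)+3].mean((0,1)).round(),"rod",(round(u2),round(v2)),im[round(v2),round(u2)-2:round(u2)+3].mean(1).round())
E
```

```text
[ 0.63390856 -0.03277471  0.27743402] [-2.98112657e+00 -1.13702342e-04 -1.41521131e+00] [-0.02917041  0.11708031 -0.2659762 ] [-0.01211141  0.13460156 -0.00160571] 0.010037260691087296 0.0
side 0.0 (377, 179) [20. 20. 20.] rod (368, 191) [71. 74. 75. 72. 66.]
side 0.1 (372, 178) [82. 82. 79.] rod (365, 191) [77. 77. 73. 71. 74.]
side 0.2 (367, 178) [164. 165. 151.] rod (361, 190) [82. 79. 78. 77. 76.]
side 0.3 (362, 178) [115. 115. 103.] rod (358, 190) [88. 86. 85. 82. 79.]
side 0.4 (357, 178) [178. 179. 156.] rod (355, 191) [77. 77. 77. 77. 77.]
side 0.5 (351, 179) [183. 184. 161.] rod (352, 191) [85. 82. 79. 77. 77.]
scene 0.0 (330, 200) [42. 43. 41.] rod (326, 209) [86. 85. 86. 84. 81.]
scene 0.1 (327, 197) [98. 99. 94.] rod (324, 207) [87. 84. 96. 85. 84.]
scene 0.2 (324, 193) [149. 151. 145.] rod (322, 204) [185. 184. 181. 116.  89.]
scene 0.3 (321, 191) [ 99. 100.  96.] rod (320, 203) [174. 173. 175. 178. 176.]
scene 0.4 (318, 188) [74. 75. 71.] rod (319, 201) [166. 169. 169. 172. 175.]
scene 0.5 (316, 186) [88. 90. 86.] rod (317, 200) [171. 169. 165. 168. 169.]
```

The lever is at rest and the fingers came off over the ball's top. All the gaps and forces fit pads that effectively end about 19 mm behind the TCP, so the earlier grasps were too high. I'll redo this about 20 mm lower.

play_rows([
  [0,0,-0.1,0,0,0],
  [0,0,-0.1,0,0,0],
  [0,0,-0.08,0,0,0],
  [0,0,0,-0.614,0,0],
  [0,0,0,-0.614,0,0],
  [0,0,0,-0.614,0,0],
  [0,0,0,0,0,0],
  [0,0,0,0,0,0],
])

```text
time_s: 21.17
tcp_pos: [0.617, -0.0354, 0.3859]
tcp_rot: [3.14, 0.001, -1.415]
ft_force: [-0.0, -0.4, 0.9]
finger_gap: 0.0103
grasp_force: 0.0
```

play_rows([
  [0,0,0,0,0,0],
  [0,0,0,0,0,0],
  [0,0,0,0,0,0],
  [0,0,0,0,0,0],
], jaw=85)

```text
time_s: 21.5
tcp_pos: [0.6159, -0.0356, 0.3886]
tcp_rot: [-3.14, -0.0, -1.415]
ft_force: [-0.5, 0.7, 0.6]
finger_gap: 0.0583
grasp_force: 0.0
```

play_rows([
  [0,-0.06,0,0,0,0],
  [0,-0.06,0,0,0,0],
  [0,0,0,0,0,0],
  [0,0,0.08,0,0,0],
  [0,0,0.08,0,0,0],
  [0,0,0.08,0,0,0],
  [0,0,0.08,0,0,0],
  [0,0,0.039,0,0,0],
  [0,0,0,0,0,0],
  [0,0,0,0,0,0],
  [0,0,0,0,0,0],
])

```text
time_s: 22.42
tcp_pos: [0.6643, -0.0283, 0.2464]
tcp_rot: [-3.139, -0.001, -1.415]
ft_force: [-0.1, 0.4, -0.2]
finger_gap: 0.0851
grasp_force: 0.0
```

play_rows([
  [0,0,0,0,0,0],
  [0,0,0,0,0,0],
  [0,0,0,0,0,0],
  [0,0,0,0,0,0],
  [0,0,0,0,0,0],
  [0,0,0,0,0,0],
  [0,0,0,0,0,0],
], jaw=10)

```text
time_s: 23.0
tcp_pos: [0.6638, -0.0282, 0.245]
tcp_rot: [-3.141, -0.0, -1.415]
ft_force: [-0.7, 0.8, 5.5]
finger_gap: 0.0269
grasp_force: 58.6
```

```bash
python3 - <<'E'
from h import *
N=14;p=np.array([0,0,-.0295])
th=np.linspace(0,1.05,N+1);al=.75*th/1.05
def pose(t,a):
    ball=np.array([0,-.140*np.sin(.4-t),-.140*np.cos(.4-t)])
    R=Ro.from_rotvec([a,0,0]).as_matrix();return R,ball-R@p
print([[0]+(R0.T@(t1-t0)/.4)[1:].round(4).tolist()+[.614,0,0] for k in range(N) for (R0,t0),(R1,t1) in [(pose(th[k],al[k]),pose(th[k+1],al[k+1]))]])
c,s=np.cos(.155),np.sin(.155)
for k in (4,9,14):
    R,t=pose(th[k],al[k]);R0,t0=pose(0,0);d=t-t0;print(k,.6638-c*d[1],-.0282-s*d[1],.245-d[2])
E
```

```text
[[0, 0.0206, -0.0094, 0.614, 0, 0], [0, 0.0208, -0.0089, 0.614, 0, 0], [0, 0.021, -0.0084, 0.614, 0, 0], [0, 0.0211, -0.0078, 0.614, 0, 0], [0, 0.0213, -0.0073, 0.614, 0, 0], [0, 0.0214, -0.0067, 0.614, 0, 0], [0, 0.0216, -0.0062, 0.614, 0, 0], [0, 0.0217, -0.0056, 0.614, 0, 0], [0, 0.0218, -0.0051, 0.614, 0, 0], [0, 0.0219, -0.0045, 0.614, 0, 0], [0, 0.022, -0.004, 0.614, 0, 0], [0, 0.0221, -0.0034, 0.614, 0, 0], [0, 0.0221, -0.0029, 0.614, 0, 0], [0, 0.0222, -0.0023, 0.614, 0, 0]]
4 0.6299421012453423 -0.03349040968523665 0.2560267521669487
9 0.5858887561029005 -0.04037389189709678 0.25415388937974115
14 0.5460919408160737 -0.04659227711233519 0.2354183710046862
```

play_rows([
  [0,0.0206,-0.0094,0.614,0,0],
  [0,0.0208,-0.0089,0.614,0,0],
  [0,0.021,-0.0084,0.614,0,0],
  [0,0.0211,-0.0078,0.614,0,0],
  [0,0,0,0,0,0],
  [0,0,0,0,0,0],
])

```text
time_s: 23.5
tcp_pos: [0.6309, -0.0334, 0.2568]
tcp_rot: [-2.922, -0.0, -1.415]
ft_force: [7.7, 1.3, -2.7]
finger_gap: 0.027
grasp_force: 62.5
```

The hold is steady at 27 mm with the spring pulling back. Continuing.

play_rows([
  [0,0.0213,-0.0073,0.614,0,0],
  [0,0.0214,-0.0067,0.614,0,0],
  [0,0.0216,-0.0062,0.614,0,0],
  [0,0.0217,-0.0056,0.614,0,0],
  [0,0.0218,-0.0051,0.614,0,0],
  [0,0,0,0,0,0],
])

```text
time_s: 24.0
tcp_pos: [0.5869, -0.0404, 0.2569]
tcp_rot: [-2.648, -0.002, -1.415]
ft_force: [6.6, 4.0, 6.9]
finger_gap: 0.0271
grasp_force: 62.3
```

play_rows([
  [0,0.0219,-0.0045,0.614,0,0],
  [0,0.022,-0.004,0.614,0,0],
  [0,0.0221,-0.0034,0.614,0,0],
  [0,0.0221,-0.0029,0.614,0,0],
  [0,0,0,0,0,0],
  [0,0,0,0,0,0],
])

```text
time_s: 24.5
tcp_pos: [0.5554, -0.0464, 0.2429]
tcp_rot: [-2.438, -0.003, -1.416]
ft_force: [10.1, 0.9, 2.9]
finger_gap: 0.0265
grasp_force: 64.6
```

Last stretch to the stop, with a small over-pull to feel it.

play_rows([
  [0,0.0222,-0.0023,0.614,0,0],
  [0,0,0,0,0,0],
  [0,0,0,0,0,0],
])

```text
time_s: 24.75
tcp_pos: [0.5463, -0.0451, 0.2356]
tcp_rot: [-2.388, 0.002, -1.413]
ft_force: [5.4, 18.3, 4.9]
finger_gap: 0.0266
grasp_force: 68.7
```

play_rows([
  [0,0.0075,0.001,0,0,0],
  [0,0,0,0,0,0],
  [0,0,0,0,0,0],
])

```text
time_s: 25.0
tcp_pos: [0.5459, -0.0452, 0.2351]
tcp_rot: [-2.385, 0.001, -1.411]
ft_force: [-1.9, 20.5, 14.9]
finger_gap: 0.0264
grasp_force: 69.7
```

```bash
python3 - <<'E'
from h import *
s=sense();R=Ro.from_euler("xyz",s["tcp_rot"]).as_matrix()
b=R@[0,0,-.0295]+s["tcp_pos"];c,sn=np.cos(.152),np.sin(.152)
d=b[:2]-[.5745,.045];x=c*d[0]+sn*d[1];print("ball press x",x,"y",-sn*d[0]+c*d[1],"z",b[2],"theta",.4+np.arctan2(.0223-x,b[2]-.145))
E
```

```text
ball press x -0.06219406310285681 y -0.08505035323325592 z 0.25654730945580556 theta 1.0482666296844223
```

The lever is at about 1.048 rad, its stop. There's a sideways load, so I'll ease about 1 mm sideways.

play_rows([
  [-0.003,0,0,0,0,0],
  [0,0,0,0,0,0],
  [0,0,0,0,0,0],
  [0,0,0,0,0,0],
])

```text
time_s: 25.33
tcp_pos: [0.546, -0.0453, 0.2352]
tcp_rot: [-2.386, -0.001, -1.413]
ft_force: [1.5, -2.1, 5.7]
finger_gap: 0.0265
grasp_force: 68.5
```

```bash
python3 - <<'E'
from h import *
s=sense();print(s["qpos"],s["ft_force"],s["torque"])
# gauge block top in the side view: expected pixel of home block top centre & corners, with colour
im=camera("side");m=camera_model("side");K=np.array(m["camera_matrix"]);c,sn=np.cos(.152),np.sin(.152)
def px(x,y,z):
    X=np.array([.5745+c*x-sn*y,.045+sn*x+c*y,z]);q=K@(np.array(m["R"])@X+m["t"]);return (q[:2]/q[2])
for l,p in dict(top=(-.08,0,.09),front=(-.08,-.012,.06),blade=(-.045,0,.055),anvR=(-.045,-.035,.05),bedfront=(-.09,-.04,.02)).items():
    u,v=px(*p).round().astype(int);print(l,u,v,im[v-1:v+2,u-1:u+2].mean((0,1)).round())
E
```

```text
[-0.47779743 -0.14286807 -0.91259883  0.15186305  0.41872197 -2.06430769] [ 1.50256783 -2.06464057  5.7209278 ] [ 0.34783284 -0.52808786  0.7794901 ]
top 311 204 [103. 103. 100.]
front 312 213 [37. 36. 35.]
blade 323 210 [159. 159. 153.]
anvR 325 220 [160. 161. 154.]
bedfront 310 228 [75. 73. 72.]
```

play_rows([
  [0,0.008,0,0,0,0],
  [0,0,0,0,0,0],
  [0,0,0,0,0,0],
  [0,0,0,0,0,0],
  [0,0,0,0,0,0],
  [0,0,0,0,0,0],
])

```text
time_s: 25.88
tcp_pos: [0.5453, -0.0453, 0.2348]
tcp_rot: [-2.382, -0.002, -1.411]
ft_force: [8.9, 17.9, 13.0]
finger_gap: 0.0263
grasp_force: 68.8
```

Only 0.8 mm of motion for 3.2 mm commanded, so it's on the hard stop. Easing the side load again, then checking.

play_rows([
  [-0.002,0,0,0,0,0],
  [0,0,0,0,0,0],
  [0,0,0,0,0,0],
  [0,0,0,0,0,0],
  [0,0,0,0,0,0],
  [0,0,0,0,0,0],
  [0,0,0,0,0,0],
  [0,0,0,0,0,0],
])

```text
time_s: 26.55
tcp_pos: [0.5453, -0.0454, 0.2349]
tcp_rot: [-2.382, -0.003, -1.412]
ft_force: [13.2, -5.0, 4.3]
finger_gap: 0.0263
grasp_force: 68.0
```

```bash
python3 -c "
from rig import *
print(close_job())"
```

```text
the job is handed in; nothing more can be done
None
```

I stood the long gauge home against the anvil and let go of it, then pulled the lever to its stop (about 1.05 rad estimated). I handed in at 26.6 s with the ball still gripped; the first few grasps slipped, so the lever swung back to rest before the final pull. The hand-in returned no verdict, and the foot's nip force could not be measured directly.

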